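# Dial the code into the records strongbox

## Robot

A 7-joint arm with a two-finger parallel gripper is mounted at the origin on the work surface. World frame = base frame: x ahead of the robot, y to its left, z up, the work surface at z = 0. Lengths are in mm, angles in rad, forces in N, time in s.
With the tool pointing down it reaches from about 400 to 875 mm from the base axis. Payload 6.5 kg.
Tool frame: the origin (TCP) lies on the centre line of the jaws, within the pads' length; the fingertips stand 22 mm ahead of it and the grasp point (between the pads) lies 3 mm ahead of it; z points along the fingers, y is the line along which they close (so a half turn about z gives the same grasp; the last joint's range is limited). The gripper opens to 85 mm and grips with 20 to 120 N. Pads are 22 mm wide; open, the fingers measure 114 mm over their backs; the gripper's body (76 mm by 85 mm) begins 54 mm behind the grasp point. The pads swing forward as they close: fully open they stand 13 mm farther back than shut.
Start: joints at [1.244, 0.536, -0.004, 1.538, 0.003, 1.067, -0.071], TCP at [167.601, -628.013, 253.29] pointing down, gripper open.
Joint ranges: [-2.7, 2.7], [-0.37, 2.16], [-1.27, 1.26], [0.24, 2.4], [-1.31, 4.45], [0.19, 1.91], [-2.76, 2.76]. Speed limits (rad/s): [2.39, 2.39, 3.14, 3.14, 3.14, 3.14, 3.14].

## Interface

Orientations are given as a rotation vector (axis times angle).
In Python, from station import ctrl gives the robot as it stands.
- The arm moves only by the tool arm_command, never from a script. Its argument "steps" is a list of rows, each an object of numbers: "dx", "dy", "dz": the shift along the tool's x, y, z in m; "spin": the turn about the tool's z in rad. In form: [{"dx": .., "dy": .., "dz": .., "spin": ..}, ...]. A call has 1 to 12 rows; each row shifts and turns the commanded pose from where the row before left it, along the tool's axes as they then stand; what a row does not reach is not made up. A row lasts 1/10 s, in which the tool goes at most 50 mm and 8.59 degrees, less where a joint would pass 70% of its speed; a pose out of reach is approached as far as the arm can. A call is refused whole if a number of a shift passes 0.05 or a number of a turn 0.15, either way. A call with a gripper value outside its range is refused whole. "jaw" is the opening in per cent of the stroke, from 0 (shut) to 100 (fully open), set as the call begins (left out, the last holds). The fingers move at their own pace and stop on an object; the grip force is fixed at half the most. Time passes only in rows, so rows that do not move let the fingers close. It gives the time, the measured TCP pose, the force, the opening and the grip force at its end, in the units of the state.
- ctrl.get_obs(): the state, without advancing time (a new reading comes with each control period).
- ctrl.camera(name): name is "scene" or "top" or "wrist"; returns the picture (480x640x3 uint8, blue, green, red); there is no depth.
- ctrl.camera_model(name): a dict with "intrinsics" (3x3 intrinsics, pixels), "extrinsics" (4x4, takes a point from camera to world coordinates); the wrist camera has in their place "mount" (4x4, takes a point from camera to tool coordinates, whose origin is the TCP and whose axes are the flange's). Camera axes: x right, y down, z forward; pixel columns grow to the right and rows downward; lengths in mm; the calibration is good to about 2 mm. A picture is of the moment at which its call begins: read the wrist's pose just before it. camera_model takes no time and is no camera call.
- ctrl.sign_off(): hands the job in; it is judged then, once.
The state is a dict: "t": time; "q": joint angles; "qvel": joint speeds; "joint_torque": joint torques, N m; "tcp_pos": TCP position; "eef_rot": TCP orientation; "wrist_force": force on the tool from outside, world axes, zero at the start; "wrist_torque": the same for the moment, N m; "gripper_width": opening from 0.0 (shut) to 1.0 (fully open); "gripper_force": force on a finger pad.
Only numpy, scipy, OpenCV 4.12 (cv2) and the standard library are available. Lean on these libraries where they do the work, as an engineer would, in place of code of your own. Each camera call takes 0.05 s, during which the arm holds its last target. There are 200 camera calls.

## Task

Enter the code on the grey strongbox that has two dials on its lid: first turn the larger dial until its pointer is at the three-dot mark, then turn the smaller dial until its pointer is at the two-dot mark, and let go. Leave the single dial of the smaller cash box as it is.

Things in the scene. Friction and masses are not known exactly. Their poses are not given: they have to be found in the camera images.
- strongbox: Fixed grey steel box, 240 (x) by 360 (y) by 90 mm high; origin under its centre, front faces -x. On its lid two dials, 170 mm apart side by side (either may be on the left), 30 mm nearer the front than the centre. Round each, rows of one to four white dots: seen from the front, one dot at 9 o'clock (+y), two at 11, three at 1, four at 3 o'clock.
- large_dial (a joint): Larger dial: black, disc 60 mm across and 8 mm thick, bar grip on it 57 mm long, 14 mm thick, 40 mm high; a nose and a white line on the bar show its pointer end. Rad, growing clockwise from above: 0 at one dot, 1.047 two, 2.094 three, 3.142 four; stops at -0.35 and 3.5. Friction 0.05 N m; stays where left.
- large_dial_grip (a point): Middle of the larger dial's bar grip, on its vertical turning axis, 34 mm above the strongbox's lid, 20 mm below the bar's top and 20 mm above the disc. Turns with the dial: x points where the pointer points (along the bar), z up.
- small_dial (a joint): Smaller dial: the same shape, disc 38 mm across and 8 mm thick, bar grip 36 mm long, 14 mm thick, 40 mm high. Same dots, values, stops and friction as the larger dial.
- small_dial_grip (a point): Middle of the smaller dial's bar grip, on its vertical turning axis, 34 mm above the strongbox's lid, 20 mm below the bar's top and 20 mm above the disc. Turns with the dial: x points where the pointer points (along the bar), z up.
- cash_tip (a point): Pointer end of the single dial on the smaller cash box (160 x 200 mm, 75 mm high, fixed, grey steel, no dots), half-way up its bar, 24 mm from the dial's axis. Not part of the job: this dial is left as it is.

How it is judged:
By the outcome, as a careful person would: the job done as asked, in the order asked, and still so for the second after the job is handed in, with the robot touching nothing.
It also fails if it takes over 45 s, if anything falls off the work surface, if the arm or the gripper's body presses on something with over 40 N, if the wrist force passes 120 N, or if a joint passes its speed limit or range.

## Working session

There is one attempt and no reset: what is moved stays moved. The work goes in short steps, Python scripts to look and compute and a tool call to move; the robot and the scene stay as the last step left them, time stands still between calls to the robot, and variables do not carry over. Pictures are saved under pics/ and viewed, at most 10 in all, crops included, and the job is handed in when it is done.

Besides the shell and the picture viewer there is one more tool, called after "Request:" as a command line: name --argument value ..., lists and objects as JSON in quotes. arm_command: Moves the arm, as the interface text tells. Its arguments: {"type":"object","properties":{"steps":{"type":"array","items":{"type":"object","properties":{"dx":{"type":"number"},"dy":{"type":"number"},"dz":{"type":"number"},"spin":{"type":"number"}}}},"jaw":{"type":"number"}},"required":["steps"]}

```bash
mkdir -p pics; python3 - <<'E'
from station import ctrl
import cv2,numpy as np
np.set_printoptions(precision=3,suppress=True)
o=ctrl.get_obs();print(o['t'],o['tcp_pos'],o['eef_rot'],o['gripper_width'])
for n in('top','scene'):
    cv2.imwrite(f'pics/{n}1.png',ctrl.camera(n));m=ctrl.camera_model(n);print(n,m['intrinsics'],m['extrinsics'])
print(ctrl.camera_model('wrist'))
E
```

```text
0.0 [ 167.472 -627.439  252.391] [-3.113 -0.409  0.001] 0.9991057986365024
top [[490.305   0.    313.291]
 [  0.    490.305 236.588]
 [  0.      0.      1.   ]] [[   0.005   -0.997    0.074  431.837]
 [  -1.      -0.006   -0.011   32.604]
 [   0.012   -0.074   -0.997 1214.634]
 [   0.       0.       0.       1.   ]]
scene [[495.621   0.    322.719]
 [  0.    495.621 238.127]
 [  0.      0.      1.   ]] [[  -0.274    0.644   -0.714 1467.87 ]
 [   0.962    0.173   -0.213  333.73 ]
 [  -0.013   -0.745   -0.667  961.669]
 [   0.       0.       0.       1.   ]]
{'intrinsics': array([[370.416,   0.   , 318.185],
       [  0.   , 370.416, 230.951],
       [  0.   ,   0.   ,   1.   ]]), 'mount': array([[   0.   ,   -0.963,   -0.269,   68.664],
       [   1.   ,   -0.   ,    0.   ,   -0.704],
       [  -0.   ,   -0.269,    0.963, -120.666],
       [   0.   ,    0.   ,    0.   ,    1.   ]])}
```

View pics/top1.png

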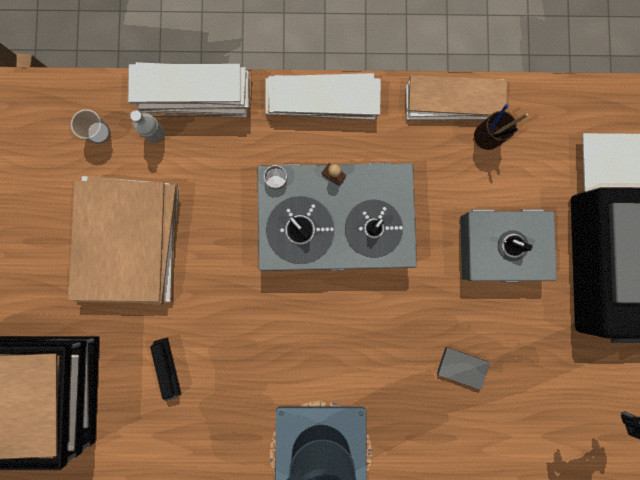

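View pics/scene1.png

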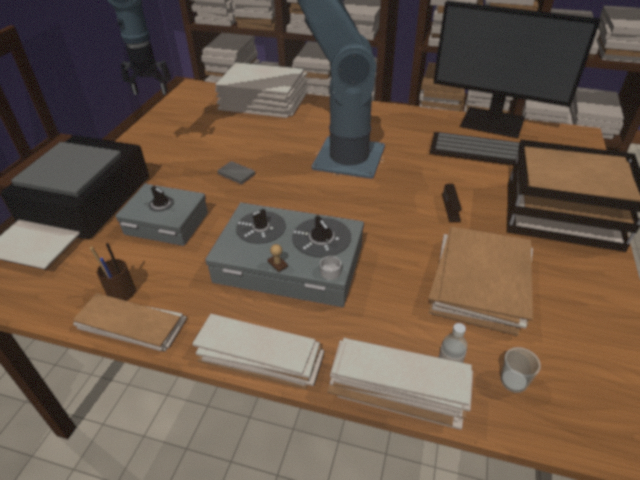

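The strongbox is at about (337,217) in the top view. The large dial is on the left at (300,230) and the small one on the right at (374,229). A glass (275,177) and a stamp (334,173) stand at the back of the lid. The cash box is at (508,245).

```bash
cat > h.py <<'E'
from station import ctrl
import cv2,numpy as np
from scipy.spatial.transform import Rotation as R
np.set_printoptions(precision=2,suppress=True)
def T(n,o=None):
    m=ctrl.camera_model(n)
    if n!='wrist': return m['intrinsics'],m['extrinsics']
    A=np.eye(4);A[:3,:3]=R.from_rotvec(o['eef_rot']).as_matrix();A[:3,3]=o['tcp_pos']
    return m['intrinsics'],A@m['mount']
def cast(K,E,uv,z):
    d=E[:3,:3]@np.linalg.inv(K)@np.array([uv[0],uv[1],1.]);return E[:3,3]+d*(z-E[2,3])/d[2]
E
python3 - <<'E'
from h import *
K,E=T('top')
for n,p in dict(L=(300,230),S=(374.5,228.5),c1=(259,165),c2=(414,164),c3=(416,267),c4=(259,270)).items(): print(n,cast(K,E,p,90))
for n,p in dict(glass=(275,175),stamp=(334,173)).items(): print(n,cast(K,E,p,130))
im=cv2.imread('pics/top1.png')[160:275,255:420]
cv2.imwrite('pics/top1c.png',cv2.resize(im,None,fx=4.8,fy=4.8,interpolation=cv2.INTER_CUBIC))
E
```

```text
L [530.31  50.37  90.  ]
S [ 534.85 -121.39   90.  ]
c1 [681.22 146.65  90.  ]
c2 [ 686.41 -214.24   90.  ]
c3 [ 446.72 -216.43   90.  ]
c4 [437.96 143.4   90.  ]
glass [649.96 106.54 130.  ]
stamp [655.49 -25.51 130.  ]
```

View pics/top1c.png

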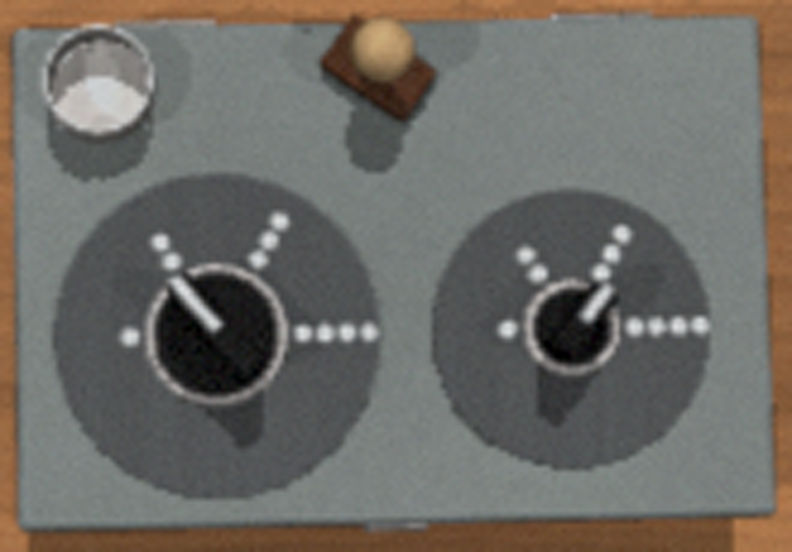

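The crop shows the large pointer at about 0.86 rad, a bit short of the two-dot mark, and the small pointer at about 2.2 rad, a bit past the three-dot mark. The large dial has to turn about +1.24 rad and the small one about -1.17 rad. I'll move over the large dial now.

Request:
arm_command --steps '[{"dx": 0.031, "dy": -0.033}, {"dx": 0.031, "dy": -0.033}, {"dx": 0.031, "dy": -0.033}, {"dx": 0.031, "dy": -0.033}, {"dx": 0.031, "dy": -0.033}, {"dx": 0.031, "dy": -0.033}, {"dx": 0.031, "dy": -0.033}, {"dx": 0.031, "dy": -0.033}, {"dx": 0.031, "dy": -0.033}, {"dx": 0.031, "dy": -0.033}, {"dx": 0.031, "dy": -0.033}, {"dx": 0.031, "dy": -0.033}]' --jaw 100

```text
$.steps[0]: bad value
```

Request:
arm_command --steps '[{"dx": 0.031, "dy": -0.033}, {"dx": 0.031, "dy": -0.033}, {"dx": 0.031, "dy": -0.033}, {"dx": 0.031, "dy": -0.033}, {"dx": 0.031, "dy": -0.033}, {"spin": -0.15}, {"spin": -0.15}, {"spin": -0.15}, {}, {}]'

```text
$.steps[0]: bad value
```

```bash
python3 - <<'E'
from h import *
o=ctrl.get_obs();im=ctrl.camera('wrist');cv2.imwrite('pics/w1.png',im)
M=R.from_rotvec(o['eef_rot']).as_matrix();print(o['t'],o['q'],o['tcp_pos'],M,o['wrist_force'])
K,E=T('wrist',o)
np.savez('w1.npz',K=K,E=E,pos=o['tcp_pos'],M=M)
E
```

```text
0.1 [ 1.24  0.54 -0.    1.54  0.    1.07 -0.07] [ 167.44 -627.52  252.47] [[ 0.97  0.26 -0.  ]
 [ 0.26 -0.97  0.  ]
 [-0.   -0.   -1.  ]] [-0.15 -0.19 -0.01]
```

View pics/w1.png

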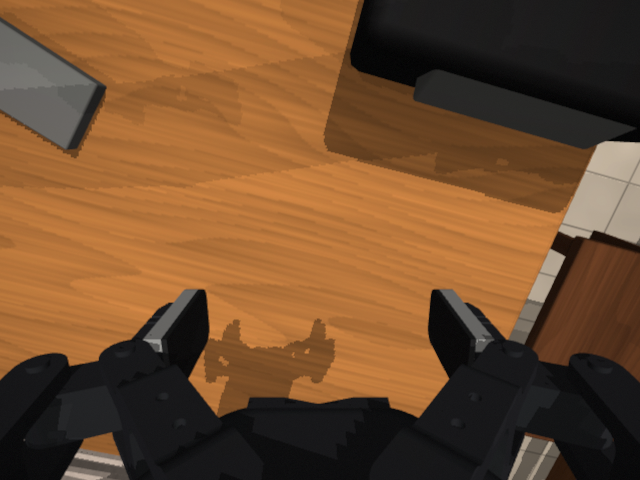

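The move was refused because each row needs all four keys. The arm hasn't moved: the picture shows only the table and the printer edge at (360,70).

Request:
arm_command --steps '[{"dx": 0.031, "dy": -0.033, "dz": 0, "spin": 0}, {"dx": 0.031, "dy": -0.033, "dz": 0, "spin": 0}, {"dx": 0.031, "dy": -0.033, "dz": 0, "spin": 0}, {"dx": 0.031, "dy": -0.033, "dz": 0, "spin": 0}, {"dx": 0.031, "dy": -0.033, "dz": 0, "spin": 0}, {"dx": 0.031, "dy": -0.033, "dz": 0, "spin": 0}, {"dx": 0.031, "dy": -0.033, "dz": 0, "spin": 0}, {"dx": 0.031, "dy": -0.033, "dz": 0, "spin": 0}, {"dx": 0.031, "dy": -0.033, "dz": 0, "spin": 0}, {"dx": 0.031, "dy": -0.033, "dz": 0, "spin": 0}, {"dx": 0.031, "dy": -0.033, "dz": 0, "spin": 0}, {"dx": 0.031, "dy": -0.033, "dz": 0, "spin": 0}]' --jaw 100

```text
t: 1.35
tcp_pos: [425.3, -147.8, 253.4]
eef_rot: [3.115, 0.408, 0.0]
wrist_force: [0.6, -0.9, 0.8]
gripper_width: 1.003
gripper_force: 0.0
```

Request:
arm_command --steps '[{"dx": 0.03, "dy": -0.033, "dz": 0, "spin": 0}, {"dx": 0.03, "dy": -0.033, "dz": 0, "spin": 0}, {"dx": 0.03, "dy": -0.033, "dz": 0, "spin": 0}, {"dx": 0.03, "dy": -0.033, "dz": 0, "spin": 0}, {"dx": 0.03, "dy": -0.033, "dz": 0, "spin": 0}, {"dx": 0, "dy": 0, "dz": 0, "spin": -0.15}, {"dx": 0, "dy": 0, "dz": 0, "spin": -0.15}, {"dx": 0, "dy": 0, "dz": 0, "spin": -0.15}, {"dx": 0, "dy": 0, "dz": 0, "spin": 0}, {"dx": 0, "dy": 0, "dz": 0, "spin": 0}]'

```text
t: 2.35
tcp_pos: [527.2, 48.4, 253.1]
eef_rot: [-2.947, -1.087, 0.001]
wrist_force: [0.1, -0.5, 0.3]
gripper_width: 0.999
gripper_force: 0.0
```

```bash
python3 - <<'E'
from h import *
o=ctrl.get_obs();im=ctrl.camera('wrist');cv2.imwrite('pics/w2.png',im)
M=R.from_rotvec(o['eef_rot']).as_matrix();print(o['t'],o['q'],o['tcp_pos'],M,o['wrist_force'])
K,E=T('wrist',o)
np.savez('w2.npz',K=K,E=E,pos=o['tcp_pos'],M=M)
E
```

```text
2.35 [ 0.21  0.37 -0.48  1.84  0.2   0.98 -1.22] [527.15  48.42 253.11] [[ 0.76  0.65 -0.  ]
 [ 0.65 -0.76  0.  ]
 [-0.   -0.   -1.  ]] [ 0.13 -0.45  0.32]
```

View pics/w2.png

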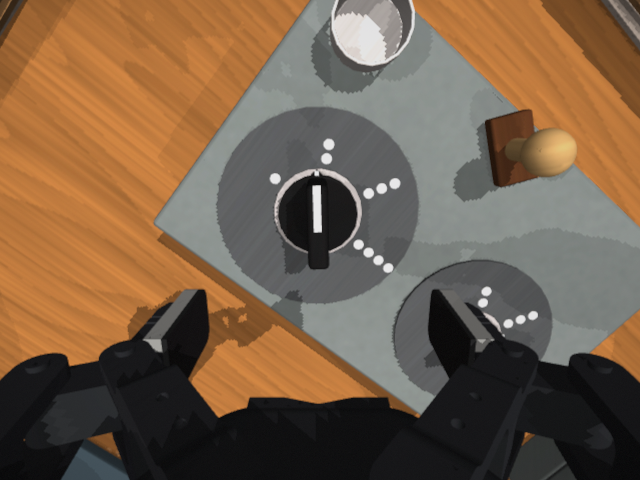

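The large dial's ring centre is at about (318,212), and its white line runs from (317,186) to (318,232), nearly along the image's up direction (tool x). I'll measure the rows, the centre and the pointer.

```bash
cat >> h.py <<'E'
def rows(K,E,uvrows,z=90):
    """least-squares meeting point of dot rows on plane z; returns centre, headings (deg)"""
    A=np.zeros((2,2));b=np.zeros(2);P=[]
    for r in uvrows:
        p=np.array([cast(K,E,u,z)[:2] for u in r]);P.append(p)
        if len(p)<2: continue
        c=p.mean(0);d=np.linalg.svd(p-c)[2][0];N=np.eye(2)-np.outer(d,d);A+=N*len(p);b+=N@c*len(p)
    c=np.linalg.solve(A,b)
    return c,[np.degrees(np.arctan2(*(p.mean(0)-c)[::-1])) for p in P]
def blobs(im,box,thr=190):
    x0,y0,x1,y1=box;g=im[y0:y1,x0:x1].min(2)
    n,l,s,c=cv2.connectedComponentsWithStats((g>thr).astype(np.uint8))
    return [(c[i]+[x0,y0],s[i,4],np.argwhere(l==i)[:,::-1]+[x0,y0]) for i in range(1,n) if s[i,4]>15]
E
python3 - <<'E'
from h import *
d=np.load('w2.npz');K,E=d['K'],d['E'];im=cv2.imread('pics/w2.png')
B=blobs(im,(250,130,420,290))
for c,a,_ in B: print(c,a)
near=lambda x,y:min((c for c,a,_ in B),key=lambda c:np.hypot(*(c-[x,y])))
c,h=rows(K,E,[[near(275,179)],[near(329,144),near(326,159)],[near(395,183),near(381,188),near(368,194)],[near(358,244),near(368,253),near(378,260),near(388,268)]])
print('centre',c,'headings',h)
L=max((b for b in B if 300<b[0][0]<335 and b[0][1]>175),key=lambda b:b[1])[2]
p=np.array([cast(K,E,u,138)[:2] for u in L]);m=p.mean(0);v=np.linalg.svd(p-m)[2][0]
v=v if v[0]>0 else -v
print('line mid',m,'heading',np.degrees(np.arctan2(v[1],v[0])),'offset of axis',np.cross(v,c-m))
M=d['M'];print('tool heading',np.degrees(np.arctan2(M[1,0],M[0,0])),'tool shift to centre',(M.T@np.r_[c-d['pos'][:2],0]))
E
```

```text
[328.54 143.95] 87
[326.31 158.22] 87
[334.41 175.06] 100
[309.53 172.42] 55
[274.72 178.21] 82
[298. 176.] 21
[284.01 188.95] 87
[394.44 183.11] 84
[381.4  188.01] 81
[316.87 208.08] 343
[368.28 192.78] 78
[358.14 244.01] 71
[368.14 252.01] 71
[377.97 259.94] 68
[387.89 267.52] 63
centre [530.56  52.37] headings [np.float64(91.77288893372959), np.float64(31.479264730446992), np.float64(-28.603640574472625), np.float64(-88.68422722034967)]
line mid [540.31  61.22] heading 41.65176366727083 offset of axis -0.13352744433025432
tool heading 40.48063125196655 tool shift to centre [ 5.16 -0.79 -0.  ]<stdin>:11: DeprecationWarning: Arrays of 2-dimensional vectors are deprecated. Use arrays of 3-dimensional vectors instead. (deprecated in NumPy 2.0)
```

The measurements agree: centre (530.6, 52.4), pointer heading 41.65°, three-dot heading -28.6°. That is a turn of +1.226 rad. I'll align, descend and grip.

Request:
arm_command --steps '[{"dx": 0.005, "dy": -0.001, "dz": 0, "spin": -0.02}, {"dx": 0, "dy": 0, "dz": 0.035, "spin": 0}, {"dx": 0, "dy": 0, "dz": 0.035, "spin": 0}, {"dx": 0, "dy": 0, "dz": 0.03, "spin": 0}, {"dx": 0, "dy": 0, "dz": 0.015, "spin": 0}, {"dx": 0, "dy": 0, "dz": 0.009, "spin": 0}, {"dx": 0, "dy": 0, "dz": 0, "spin": 0}, {"dx": 0, "dy": 0, "dz": 0, "spin": 0}]'

```text
t: 3.2
tcp_pos: [531.3, 53.0, 130.4]
eef_rot: [2.934, 1.122, 0.003]
wrist_force: [-0.5, 0.1, 0.5]
gripper_width: 0.999
gripper_force: 0.0
```

Request:
arm_command --steps '[{"dx": 0, "dy": 0, "dz": 0, "spin": 0}, {"dx": 0, "dy": 0, "dz": 0, "spin": 0}, {"dx": 0, "dy": 0, "dz": 0, "spin": 0}, {"dx": 0, "dy": 0, "dz": 0, "spin": 0}, {"dx": 0, "dy": 0, "dz": 0, "spin": 0}, {"dx": 0, "dy": 0, "dz": 0, "spin": 0}, {"dx": 0, "dy": 0, "dz": 0, "spin": 0}, {"dx": 0, "dy": 0, "dz": 0, "spin": 0}]' --jaw 0

```text
t: 4.0
tcp_pos: [530.7, 52.4, 129.5]
eef_rot: [2.934, 1.122, 0.001]
wrist_force: [-0.4, -2.4, 4.4]
gripper_width: 0.16
gripper_force: 59.5
```

```bash
python3 -c "
from h import *
o=ctrl.get_obs();print(o)"
```

```text
{'t': 4.0, 'q': array([ 0.14,  0.55, -0.42,  1.92,  0.32,  0.74, -1.3 ]), 'qvel': array([ 0.,  0., -0., -0.,  0.,  0., -0.]), 'joint_torque': array([ -0.95, -47.72,  -5.49, -17.73,  -0.33,  -0.35,  -0.05]), 'tcp_pos': array([530.7 ,  52.4 , 129.55]), 'eef_rot': array([2.93, 1.12, 0.  ]), 'wrist_force': array([-0.39, -2.41,  4.41]), 'wrist_torque': array([-0.35,  0.08,  0.06]), 'gripper_force': 59.51095104217529, 'gripper_width': 0.15975657346121913}
```

Gripped, with an opening of about 14 mm. Now I'll turn it +1.228 rad.

Request:
arm_command --steps '[{"dx": 0, "dy": 0, "dz": 0, "spin": 0.12}, {"dx": 0, "dy": 0, "dz": 0, "spin": 0.12}, {"dx": 0, "dy": 0, "dz": 0, "spin": 0.12}, {"dx": 0, "dy": 0, "dz": 0, "spin": 0.12}, {"dx": 0, "dy": 0, "dz": 0, "spin": 0.12}, {"dx": 0, "dy": 0, "dz": 0, "spin": 0.12}]'

```text
t: 4.6
tcp_pos: [530.8, 52.3, 129.6]
eef_rot: [3.141, 0.009, 0.001]
wrist_force: [-0.2, -1.8, 4.2]
gripper_width: 0.159
gripper_force: 59.6
```

```bash
python3 -c "
from h import *
o=ctrl.get_obs();print(o['q'],o['tcp_pos'],o['wrist_torque'],o['wrist_force'],2*np.degrees(np.arctan(o['eef_rot'][1]/o['eef_rot'][0])))"
```

```text
[ 0.    0.53 -0.24  1.93  0.18  0.71 -1.91] [530.82  52.29 129.59] [-0.37  0.03  0.04] [-0.25 -1.76  4.2 ] 0.32456299925399823
```

Request:
arm_command --steps '[{"dx": 0, "dy": 0, "dz": 0, "spin": 0.12}, {"dx": 0, "dy": 0, "dz": 0, "spin": 0.12}, {"dx": 0, "dy": 0, "dz": 0, "spin": 0.12}, {"dx": 0, "dy": 0, "dz": 0, "spin": 0.1}, {"dx": 0, "dy": 0, "dz": 0, "spin": 0.05}, {"dx": 0, "dy": 0, "dz": 0, "spin": 0}, {"dx": 0, "dy": 0, "dz": 0, "spin": 0}]'

```text
t: 5.3
tcp_pos: [530.8, 52.2, 129.6]
eef_rot: [3.044, -0.774, 0.001]
wrist_force: [-1.2, -2.9, 6.0]
gripper_width: 0.154
gripper_force: 59.6
```

```bash
python3 -c "
from h import *
o=ctrl.get_obs();print(o['q'],o['tcp_pos'],o['wrist_torque'],o['wrist_force'],2*np.degrees(np.arctan(o['eef_rot'][1]/o['eef_rot'][0])))"
```

```text
[-0.1   0.52 -0.11  1.93  0.09  0.69 -2.33] [530.82  52.24 129.6 ] [-0.51  0.1  -0.1 ] [-1.16 -2.92  6.  ] -28.54591400000381
```

The large dial is at -28.55°, on target. I'll release and rise.

Request:
arm_command --steps '[{"dx": 0, "dy": 0, "dz": 0, "spin": 0}, {"dx": 0, "dy": 0, "dz": 0, "spin": 0}, {"dx": 0, "dy": 0, "dz": 0, "spin": 0}, {"dx": 0, "dy": 0, "dz": 0, "spin": 0}, {"dx": 0, "dy": 0, "dz": 0, "spin": 0}, {"dx": 0, "dy": 0, "dz": 0, "spin": 0}, {"dx": 0, "dy": 0, "dz": 0, "spin": 0}]' --jaw 100

```text
t: 6.0
tcp_pos: [530.4, 52.7, 129.3]
eef_rot: [-3.044, 0.776, -0.0]
wrist_force: [0.3, 0.6, 0.5]
gripper_width: 1.0
gripper_force: 0.0
```

Request:
arm_command --steps '[{"dx": 0, "dy": 0, "dz": -0.03, "spin": 0}, {"dx": 0, "dy": 0, "dz": -0.045, "spin": 0}, {"dx": 0, "dy": 0, "dz": -0.045, "spin": 0}, {"dx": 0.021, "dy": 0.037, "dz": 0, "spin": 0}, {"dx": 0.021, "dy": 0.037, "dz": 0, "spin": 0}, {"dx": 0.021, "dy": 0.037, "dz": 0, "spin": 0}, {"dx": 0.021, "dy": 0.037, "dz": 0, "spin": 0}, {"dx": 0, "dy": 0, "dz": 0, "spin": 0}, {"dx": 0, "dy": 0, "dz": 0, "spin": 0}]'

```text
t: 6.9
tcp_pos: [533.1, -118.5, 249.2]
eef_rot: [3.043, -0.78, -0.0]
wrist_force: [-0.6, 0.7, -0.8]
gripper_width: 0.999
gripper_force: 0.0
```

```bash
python3 - <<'E'
from h import *
o=ctrl.get_obs();im=ctrl.camera('wrist');cv2.imwrite('pics/w3.png',im)
M=R.from_rotvec(o['eef_rot']).as_matrix();print(o['t'],o['q'],o['tcp_pos'])
K,E=T('wrist',o)
np.savez('w3.npz',K=K,E=E,pos=o['tcp_pos'],M=M)
B=blobs(im,(0,0,640,300))
for c,a,_ in B: print(c,a,end=' ')
E
```

```text
6.9 [ 0.18  0.37 -0.06  1.82  0.02  0.96 -1.96] [ 533.09 -118.48  249.19]
[315.7  149.19] 89 [315.78 163.65] 85 [315.93 177.84] 83 [388.24 176.98] 82 [375.53 184.06] 81 [268.73 191.57] 79 [363.41 191.14] 79 [299.1  198.66] 91 [319.63 193.74] 19 [281.17 198.38] 78 [351.04 198.08] 73 [317.63 223.56] 208 [282.26 237.04] 73 [128.36 246.54] 69 [130.3  259.09] 70 [132.08 271.51] 65 [211.84 277.09] 68 [200.86 283.14] 66 [190.16 286.8 ] 25 [ 79.27 289.58] 60 [177.88 293.54] 24 [ 91.65 295.52] 60
```

View pics/w3.png

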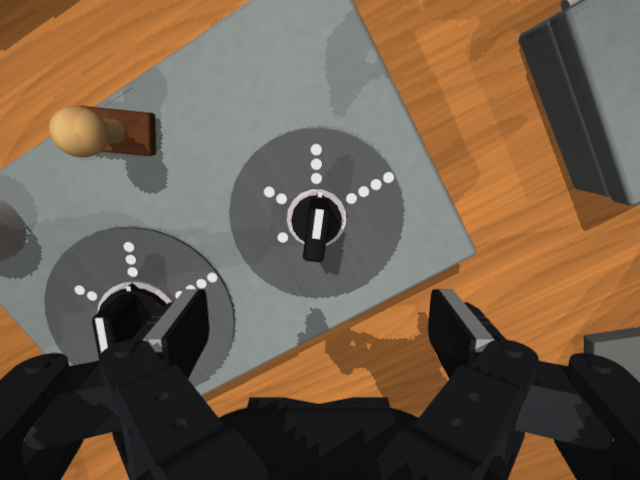

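The small dial's ring is centred near (317,218), with its line at (318,224) between the rows. The large dial's nose at (130,288) lines up with its three-dot row at (130,259).

```bash
python3 -W ignore - <<'E'
from h import *
d=np.load('w3.npz');K,E=d['K'],d['E'];im=cv2.imread('pics/w3.png')
c,h=rows(K,E,[[(282.3,237)],[(268.7,191.6),(281.2,198.4)],[(315.7,149.2),(315.8,163.6),(315.9,177.8)],[(388.2,177),(375.5,184.1),(363.4,191.1),(351,198.1)]])
print('centre',c,'headings',h)
L=[b for b in blobs(im,(300,203,340,245)) if b[1]>150][0][2]
p=np.array([cast(K,E,u,138)[:2] for u in L]);m=p.mean(0);v=np.linalg.svd(p-m)[2][0]
v=v if v[0]>0 else -v
print('mid',m,'heading',np.degrees(np.arctan2(v[1],v[0])),'off',np.cross(v,c-m))
M=d['M'];print('tool heading',np.degrees(np.arctan2(M[1,0],M[0,0])),'shift',(M.T@np.r_[c-d['pos'][:2],0]))
# large line, seen edge-on at left
q=[b for b in blobs(im,(85,300,112,360)) if b[1]>60][0]
p=np.array([cast(K,E,u,138)[:2] for u in q[2]]);m=p.mean(0);v=np.linalg.svd(p-m)[2][0];v=v*np.sign(v[0])
print('large',m,np.degrees(np.arctan2(v[1],v[0])))
E
```

```text
centre [ 534.69 -116.81] headings [np.float64(91.47566338380379), np.float64(31.784117653054416), np.float64(-28.30385482050162), np.float64(-88.56704027127024)]
mid [ 540.88 -121.43] heading -36.33154214487921 off 0.05506534244972405
tool heading -28.748711135010815 shift [ 0.6  -2.23 -0.  ]
large [544.03  50.71] -29.37629009301855
```

Request:
arm_command --steps '[{"dx": 0.001, "dy": -0.002, "dz": 0, "spin": 0.13}, {"dx": 0, "dy": 0, "dz": 0.035, "spin": 0}, {"dx": 0, "dy": 0, "dz": 0.035, "spin": 0}, {"dx": 0, "dy": 0, "dz": 0.03, "spin": 0}, {"dx": 0, "dy": 0, "dz": 0.013, "spin": 0}, {"dx": 0, "dy": 0, "dz": 0.006, "spin": 0}, {"dx": 0, "dy": 0, "dz": 0, "spin": 0}, {"dx": 0, "dy": 0, "dz": 0, "spin": 0}]'

```text
t: 7.75
tcp_pos: [536.2, -116.1, 131.6]
eef_rot: [-2.987, 0.971, -0.003]
wrist_force: [0.3, 0.3, 0.9]
gripper_width: 0.998
gripper_force: 0.0
```

Request:
arm_command --steps '[{"dx": 0, "dy": 0, "dz": 0, "spin": 0}, {"dx": 0, "dy": 0, "dz": 0, "spin": 0}, {"dx": 0, "dy": 0, "dz": 0, "spin": 0}, {"dx": 0, "dy": 0, "dz": 0, "spin": 0}, {"dx": 0, "dy": 0, "dz": 0, "spin": 0}, {"dx": 0, "dy": 0, "dz": 0, "spin": 0}, {"dx": 0, "dy": 0, "dz": 0, "spin": 0}, {"dx": 0, "dy": 0, "dz": 0, "spin": 0}]' --jaw 0

```text
t: 8.55
tcp_pos: [534.6, -117.2, 130.6]
eef_rot: [2.986, -0.973, -0.001]
wrist_force: [-3.8, -2.0, 5.5]
gripper_width: 0.153
gripper_force: 59.0
```

Request:
arm_command --steps '[{"dx": 0, "dy": 0, "dz": 0, "spin": -0.12}, {"dx": 0, "dy": 0, "dz": 0, "spin": -0.12}, {"dx": 0, "dy": 0, "dz": 0, "spin": -0.12}, {"dx": 0, "dy": 0, "dz": 0, "spin": -0.12}, {"dx": 0, "dy": 0, "dz": 0, "spin": -0.12}, {"dx": 0, "dy": 0, "dz": 0, "spin": -0.12}, {"dx": 0, "dy": 0, "dz": 0, "spin": -0.12}, {"dx": 0, "dy": 0, "dz": 0, "spin": -0.12}, {"dx": 0, "dy": 0, "dz": 0, "spin": -0.12}, {"dx": 0, "dy": 0, "dz": 0, "spin": -0.1}, {"dx": 0, "dy": 0, "dz": 0, "spin": 0}, {"dx": 0, "dy": 0, "dz": 0, "spin": 0}]'

```text
t: 9.75
tcp_pos: [534.4, -118.0, 130.6]
eef_rot: [3.022, 0.852, -0.003]
wrist_force: [-3.1, -3.8, 5.7]
gripper_width: 0.156
gripper_force: 59.2
```

```bash
python3 -c "
from h import *
o=ctrl.get_obs();print(o['q'],o['tcp_pos'],o['wrist_torque'],o['wrist_force'],2*np.degrees(np.arctan(o['eef_rot'][1]/o['eef_rot'][0])))"
```

```text
[ 0.39  0.56 -0.33  1.89  0.26  0.74 -1.11] [ 534.44 -117.99  130.6 ] [-0.55  0.73  0.05] [-3.11 -3.81  5.71] 31.480001357754514
```

On target at 31.48°. I'll release, rise and check. From straight above, the top camera would be blocked by the arm, so I'll back off toward the robot's right.

Request:
arm_command --steps '[{"dx": 0, "dy": 0, "dz": 0, "spin": 0}, {"dx": 0, "dy": 0, "dz": 0, "spin": 0}, {"dx": 0, "dy": 0, "dz": 0, "spin": 0}, {"dx": 0, "dy": 0, "dz": 0, "spin": 0}, {"dx": 0, "dy": 0, "dz": 0, "spin": 0}, {"dx": 0, "dy": 0, "dz": 0, "spin": 0}, {"dx": 0, "dy": 0, "dz": 0, "spin": 0}]' --jaw 100

```text
t: 10.45
tcp_pos: [535.1, -116.2, 130.3]
eef_rot: [3.023, 0.854, -0.0]
wrist_force: [0.9, -0.2, -0.2]
gripper_width: 1.004
gripper_force: 0.0
```

Request:
arm_command --steps '[{"dx": 0, "dy": 0, "dz": -0.03, "spin": 0}, {"dx": 0, "dy": 0, "dz": -0.045, "spin": 0}, {"dx": 0, "dy": 0, "dz": -0.045, "spin": 0}, {"dx": -0.025, "dy": 0.035, "dz": -0.01, "spin": 0}, {"dx": -0.025, "dy": 0.035, "dz": -0.01, "spin": 0}, {"dx": -0.025, "dy": 0.035, "dz": -0.01, "spin": 0}, {"dx": -0.025, "dy": 0.035, "dz": 0, "spin": 0}, {"dx": -0.025, "dy": 0.035, "dz": 0, "spin": 0}, {"dx": 0, "dy": 0, "dz": 0, "spin": 0}, {"dx": 0, "dy": 0, "dz": 0, "spin": 0}]'

```text
t: 11.45
tcp_pos: [519.7, -331.6, 279.9]
eef_rot: [-3.024, -0.851, 0.001]
wrist_force: [0.3, 0.7, 0.0]
gripper_width: 0.996
gripper_force: 0.0
```

```bash
python3 - <<'E'
from h import *
o=ctrl.get_obs();print(o['t'],o['tcp_pos'])
im=ctrl.camera('top')[160:290,255:420]
cv2.imwrite('pics/top2c.png',cv2.resize(im,None,fx=4.6,fy=4.6,interpolation=cv2.INTER_CUBIC))
E
```

```text
11.45 [ 519.7  -331.62  279.86]
```

View pics/top2c.png

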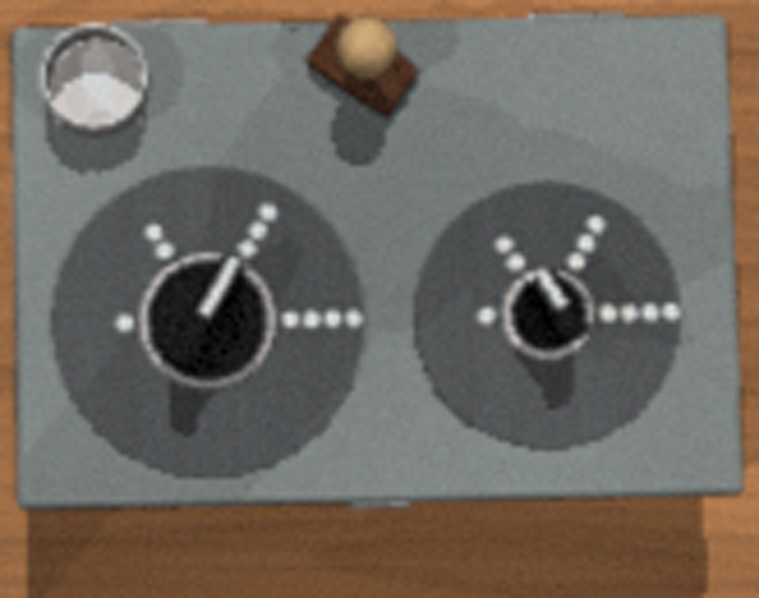

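The large pointer at (220,287) is parallel to its three-dot row and the small one at (553,288) is parallel to its two-dot row. The glass and stamp haven't moved, and the gripper is clear.

```bash
python3 -c "
from station import ctrl
print(ctrl.sign_off())"
```

```text
the job is handed in; nothing more can be done
None
```

The code is entered and handed in at about 11.5 s: the large dial was set to three dots first, then the small dial to two dots, both let go, and the cash box dial was not touched.

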